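# Fit a carved crest to a cornice by its keyhole plate

## Task

Pick up the carved wooden crest and lower its steel keyhole plate over the two screw heads standing up from the cornice, so that the heads pass through the round ends of both keyholes. Then slide the crest along the cornice towards the corner block with the two finials until it is fully home and the brass spring catch pops up behind the plate's tail to lock it. Let go of it, and leave the glue bottle, wax tin and sanding block where they are.

Things in the scene. Friction and masses are not known exactly. Their poses are not given: they have to be found in the camera images.
- cornice: Dark wooden cornice rail fixed on the bench: 300 mm long (x), 124 mm wide at the foot, 104 mm at the top (y), flat top face 45 mm high. Origin: centre of its underside, z up. A paler corner block 22 mm above the top face, with two small finials (34 mm more), crosses its +x end (x 128 to 150 mm). Two screws stand up on its centre line at x = -65 and +65 mm. The crest slides home towards +x.
- screw_a (a point): Centre of the top of the head of the screw far from the corner block (cornice x = -65 mm). Shank 6 mm in diameter; round head 15 mm in diameter and 3.5 mm thick, its underside 7 mm and its top 10.5 mm above the cornice's top face.
- screw_b (a point): Centre of the top of the head of the equal screw nearer the corner block (cornice x = +65 mm).
- crest (a point): Centre of the loose crest (0.45 kg), 40 mm above its plate's underside: dark wooden ornament on a steel keyhole plate 194 x 54 x 5 mm (x, y, z). Wood: 72 mm long (x), 22 mm thick (y, flat sides to grip), from 5 to 66 mm above the underside, full length up to 45 mm. x along the plate, z up; plate +x must face the corner block. Flat on the cornice the point is 85 mm above the cornice's underside.
- hole_a (a point): Centre of the round end of the tail keyhole, at plate x = -58 mm, y = 0, mid-thickness. Each keyhole: round end 22 mm in diameter, then a 10 mm wide slot running towards plate -x. Round ends centred on the screws put the crest point at cornice x = -7 mm; fully home (slid 24 mm) it is at +17 mm; the shanks meet the slots' ends about 2 mm further on.
- hole_b (a point): Centre of the round end of the equal keyhole on the plate's +x side of the ornament, at plate x = +72 mm, y = 0, mid-thickness.
- catch (a joint): Brass spring catch: domed pin 12 mm in diameter in the cornice's top at cornice x = -87.5, y = +17 mm, standing up 7 mm. Value: how far it is pressed (m): 0 fully up, 0.007 flush with the top. The plate laid over the screws presses it down (about 1 to 1.5 N); it springs up behind the plate's tail edge once the crest has slid about 22.5 mm.
- glue_center (a point): Bystander: white glue bottle, 60 mm in diameter, 150 mm tall, standing on the bench; point half-way up.
- wax_center (a point): Bystander: wax tin, 76 mm in diameter, 50 mm tall; point half-way up.
- sander_center (a point): Bystander: cork sanding block 100 x 60 x 38 mm with a red sole; point half-way up.
Things that resemble listed ones, but are neither listed nor needed, are in the scene too. Leave any orange or red look-alike of the part that bears crest alone.

How it is judged:
On the way:
1. The plate lies on the cornice with both screw heads through the keyholes, not yet slid home, and presses the catch down (z of crest in the frame of cornice below 0.0885 m and x of crest in the frame of cornice between -0.013 and 0.011 m and y of hole_a in the frame of cornice between -0.006 and 0.006 m and y of hole_b in the frame of cornice between -0.006 and 0.006 m and value of joint catch above 0.0035 m), for 0.05 s.
At the end, for the whole second after the job is handed in: Crest flat on the cornice (2.5 mm, 0.04 rad), slid home to 14-21 mm beyond the cornice's middle towards the corner block, within 4 mm sideways and 0.06 rad; catch up again (pressed under 2.5 mm); glue bottle, wax tin and sanding block within 30 mm of where they stood (x of crest in the frame of cornice between 0.014 and 0.021 m and y of crest in the frame of cornice between -0.004 and 0.004 m and z of crest in the frame of cornice between 0.083 and 0.0875 m and angle between crest's own z axis and vertical below 0.04 rad and angle between the x axis of crest and the x axis of cornice, either way round below 0.06 rad and value of joint catch below 0.0025 m and distance between hole_b and screw_b below 0.035 m and distance of each of glue_center, wax_center, sander_center from where it was at the start of the episode below 0.03 m); the robot touches nothing.
It fails at once if A bystander (glue bottle, wax tin, sanding block) is pushed more than 30 mm (distance of any of glue_center, wax_center, sander_center from where it was at the start of the episode above 0.03 m).
It also fails if it takes over 45 s, if anything falls off the work surface, if the arm or the gripper's body presses on something with over 40 N, if the wrist force passes 120 N, or if a joint passes its speed limit or range.

## Robot

A 7-joint arm with a two-finger parallel gripper is mounted at the origin on the work surface. World frame = base frame: x ahead of the robot, y to its left, z up, the work surface at z = 0. Lengths are in m, angles in rad, forces in N, time in s.
With the tool pointing down it reaches from about 0.425 to 0.925 m from the base axis. Payload 6.8 kg.
Tool frame: the origin (TCP) lies midway between the tips of the shut fingers; the grasp point (between the pads) lies 19 mm behind it; z points along the fingers, y is the line along which they close (so a half turn about z gives the same grasp; the last joint's range is limited). The gripper opens to 85 mm and grips with 20 to 120 N. Pads are 22 mm wide; open, the fingers measure 114 mm over their backs; the gripper's body (76 mm by 85 mm) begins 54 mm behind the grasp point. The pads swing forward as they close: fully open they stand 13 mm farther back than shut.
Start: joints at [1.009, 0.477, 0.022, 1.555, -0.011, 1.109, -0.083], TCP at [0.296, -0.607, 0.231] pointing down, gripper open.
Joint ranges: [-2.96, 2.96], [-0.34, 2.1], [-1.41, 1.46], [0.24, 2.44], [-1.37, 4.51], [0.17, 1.92], [-2.96, 2.96]. Speed limits (rad/s): [2.39, 2.39, 3.14, 3.14, 3.14, 3.14, 3.14].

## Interface

Orientations are given as a rotation vector (axis times angle).
In Python, from bench import get_obs, grab_frame, camera_params, r gives the robot as it stands.
- The arm moves only by the shell command python3 -m jog 'ROWS' [FORCE]. ROWS is JSON, a list of rows, each an object of numbers: "rx", "ry", "rz": the turn, a rotation vector about the world's x, y, z scaled (see below); "x", "y", "z": the shift along the world's x, y, z scaled (see below); "jaw": the opening, from -1 (shut) to 1 (fully open). In form: [{"rx": .., "ry": .., "rz": .., "x": .., "y": .., "z": .., "jaw": ..}, ...]. A call has 1 to 8 rows; each row shifts and turns the commanded pose from where the row before left it; what a row does not reach is not made up. The controller multiplies each number of a shift by 60 mm and each number of a turn by 10 degrees. A row lasts 1/8 s, in which the tool goes at most 62.5 mm and 10.7 degrees, less where a joint would pass 70% of its speed; a pose out of reach is approached as far as the arm can. A call with a number of a shift or a turn outside -1 to 1 is refused whole. A call with a gripper value outside its range is refused whole. The fingers move at their own pace and stop on an object; FORCE is the grip in N (left out, the last holds). Time passes only in rows, so rows that do not move let the fingers close. It gives the time, the measured TCP pose, the force, the opening and the grip force at its end, in the units of the state.
- get_obs(): the state, without advancing time (a new reading comes with each control period).
- grab_frame(name): name is "scene" or "top"; returns the picture (480x640x3 uint8, red, green, blue); there is no depth.
- camera_params(name): a dict with "fx", "fy", "cx", "cy" (pixels), "k1" (the pictures are not rectified: a ray, as slopes to the right and down, at radius r is drawn at 1 + k1 r^2 times it, then the intrinsics apply), "R" (3x3) and "t" (3): a world point X has camera coordinates R X + t. Camera axes: x right, y down, z forward; pixel columns grow to the right and rows downward; lengths in m; the calibration is good to about 2 mm. A picture is of the moment at which its call begins. camera_params takes no time and is no camera call.
- r.hand_in(): hands the job in; it is judged then, once.
The state is a dict: "clock": time; "joints": joint angles; "qvel": joint speeds; "tau": joint torques, N m; "tcp_pos": TCP position; "orientation": TCP orientation; "contact_force": force on the tool from outside, world axes, zero at the start; "moment": the same for the moment, N m; "grip_width": finger opening in m; "gripper_force": force on a finger pad.
Only numpy, scipy, OpenCV 4.12 (cv2) and the standard library are available. Lean on these libraries where they do the work, as an engineer would, in place of code of your own. Each camera call takes 0.05 s, during which the arm holds its last target. There are 200 camera calls.

## Working session

There is one attempt and no reset: what is moved stays moved. The work goes in short steps, Python scripts to look and compute and a shell command to move; the robot and the scene stay as the last step left them, time stands still between calls to the robot, and variables do not carry over. Pictures are saved under pics/ and viewed, at most 10 in all, crops included, and the job is handed in when it is done.

```bash
mkdir -p pics; cat > h.py <<'E'
from bench import get_obs, grab_frame, camera_params, r
import cv2, numpy as np
def ray(name,u,v):
    c=camera_params(name);K=np.array([[c['fx'],0,c['cx']],[0,c['fy'],c['cy']],[0,0,1.]])
    p=cv2.undistortPoints(np.array([[[u,v]]],float),K,np.array([c['k1'],0,0,0.]))[0,0]
    R=np.array(c['R']);t=np.array(c['t'])
    return -R.T@t, R.T@np.array([p[0],p[1],1.])
def onz(name,u,v,z):
    o,d=ray(name,u,v); return o+d*(z-o[2])/d[2]
def proj(name,X):
    c=camera_params(name);K=np.array([[c['fx'],0,c['cx']],[0,c['fy'],c['cy']],[0,0,1.]])
    return cv2.projectPoints(np.array(X,float).reshape(-1,1,3),cv2.Rodrigues(np.array(c['R'],float))[0],np.array(c['t'],float),K,np.array([c['k1'],0,0,0.]))[0][:,0]
def save(name,f):
    a=grab_frame(name)[:,:,::-1]; cv2.imwrite('pics/'+f,a); return a
E
python3 -c "
from h import *
for n in('scene','top'):
  save(n,n+'0.png');c=camera_params(n);print(n,c,-np.array(c['R']).T@c['t'])
o=get_obs();print(o)"
```

```text
scene {'fx': 445.21334538709044, 'fy': 445.21334538709044, 'cx': 326.30589555545396, 'cy': 228.63408732746728, 'k1': -0.05419460347306728, 'R': array([[ 0.24993382,  0.96815232,  0.01463487],
       [ 0.81019309, -0.20083147, -0.55068492],
       [-0.53020774,  0.14949185, -0.83458489]]), 't': array([-0.05726652, -0.41798397,  1.46758786])} [ 1.131087   -0.24789405  0.99548728]
top {'fx': 444.5912103655274, 'fy': 444.5912103655274, 'cx': 320.5247883058145, 'cy': 238.16718451595574, 'k1': -0.08009166098483678, 'R': array([[ 0.01905465, -0.99981766,  0.00125541],
       [-0.97646507, -0.01887936, -0.21484772],
       [ 0.21483224,  0.00286798, -0.97664675]]), 't': array([-0.07912392,  0.55571515,  0.97088471])} [ 0.33556677 -0.07140243  1.06770486]
{'clock': 0.1, 'joints': array([ 1.00891532,  0.47772495,  0.02234043,  1.55635859, -0.01150144,
        1.10930186, -0.08309648]), 'qvel': array([ 0.00028243, -0.0030382 , -0.00313259, -0.00186909, -0.00133475,
       -0.00088548, -0.00119317]), 'tau': array([ 3.75245232e-03, -5.97771406e+01,  1.61351748e+00, -2.81958693e+01,
        1.28609154e-02,  5.03949312e-03, -1.60403897e-05]), 'tcp_pos': array([ 0.29565238, -0.60620667,  0.23041532]), 'orientation': array([-3.05951637e+00, -7.06377586e-01,  7.68642859e-04]), 'contact_force': array([-0.10800523, -0.07993395,  0.03823822]), 'moment': array([ 0.04432069,  0.01556762, -0.02259555]), 'gripper_force': 0.0, 'grip_width': 0.08545948068092488}
```

View pics/top0.png

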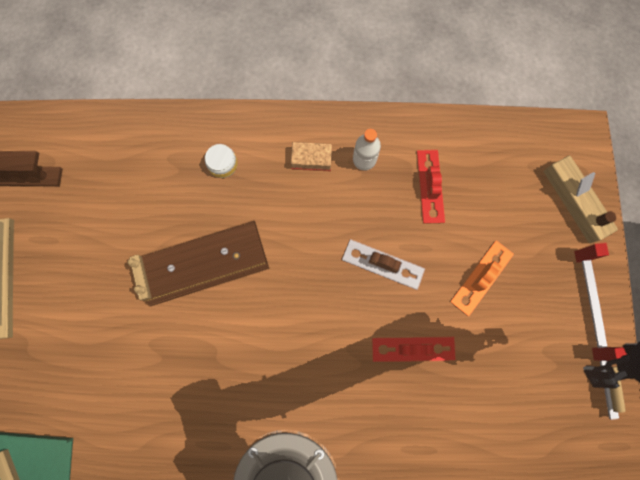

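View pics/scene0.png

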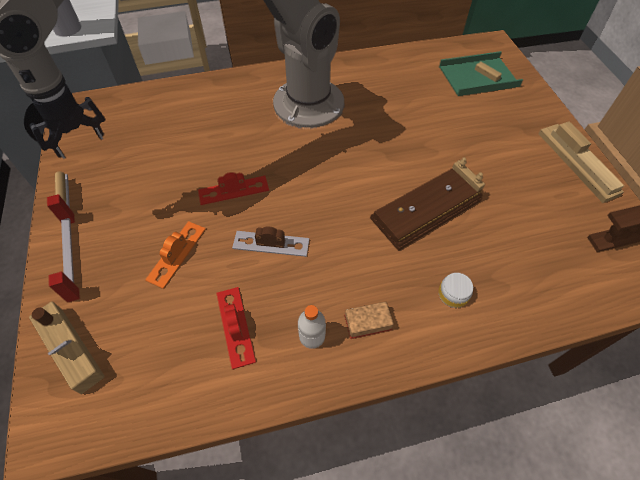

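The top view shows the cornice with its block at (138,277), screws at about (171,268) and (224,251), and the catch at (236,256). The steel crest is at (384,264). The scene view shows the same crest at (270,240). Next I'll zoom in for the keyhole direction and measure.

```bash
cat > a.py <<'E'
from h import *
t=cv2.imread('pics/top0.png');s=cv2.imread('pics/scene0.png')
A=cv2.resize(t[230:300,335:435],None,fx=6,fy=6,interpolation=cv2.INTER_CUBIC)[:300*2]
B=cv2.resize(s[215:265,222:322],None,fx=6,fy=6,interpolation=cv2.INTER_CUBIC)
cv2.imwrite('pics/c.png',np.vstack([A[:300],B[:300]]) if 0 else np.vstack([cv2.resize(A,(400,280)),cv2.resize(B,(600,300))[:, :400]]) if 0 else np.vstack([cv2.resize(A,(430,300)),cv2.resize(B,(430,215))]))
for n,im,box in(('top',t,(335,230,435,300)),('scene',s,(222,215,322,265))):
    hsv=cv2.cvtColor(im,cv2.COLOR_BGR2HSV)
    m=np.zeros(im.shape[:2],np.uint8);x0,y0,x1,y1=box
    m[y0:y1,x0:x1]=((hsv[...,1]<60)&(hsv[...,2]>110))[y0:y1,x0:x1]
    p=np.argwhere(m)[:,::-1].astype(float)
    W=np.array([onz(n,u,v,.005)[:2] for u,v in p],np.float32)
    (c,sz,an)=cv2.minAreaRect(W);bx=cv2.boxPoints((c,sz,an))
    l=bx[1]-bx[0];
    if np.linalg.norm(l)<np.linalg.norm(bx[2]-bx[1]): l=bx[2]-bx[1]
    print(n,len(p),c,sz,np.degrees(np.arctan2(l[1],l[0])))
    # holes: dark comps inside box
# cornice screws
for n,im,box in(('top',t,(155,235,245,280)),('scene',s,(395,180,455,216))):
    hsv=cv2.cvtColor(im,cv2.COLOR_BGR2HSV);x0,y0,x1,y1=box
    m=((hsv[...,1]<70)&(hsv[...,2]>110)).astype(np.uint8);k=np.zeros_like(m);k[y0:y1,x0:x1]=m[y0:y1,x0:x1]
    N,_,st,ce=cv2.connectedComponentsWithStats(k)
    for i in range(1,N):
        if st[i,4]>5: print(n,st[i,4],ce[i],onz(n,*ce[i],.0555))
E
python3 a.py
```

```text
top 1187 (0.5084895491600037, -0.2208700329065323) (0.1949312835931778, 0.05538604408502579) 68.92514
scene 773 (0.5094469785690308, -0.22266051173210144) (0.1947089433670044, 0.05482392758131027) 69.10963
top 43 [224.         250.86046512] [0.52367198 0.15536262 0.0555    ]
top 45 [170.57777778 267.84444444] [0.48106187 0.27781175 0.0555    ]
scene 19 [447.89473684 187.05263158] [0.4822412  0.27580089 0.0555    ]
scene 22 [411.31818182 208.        ] [0.5247867  0.15327486 0.0555    ]
```

View pics/c.png

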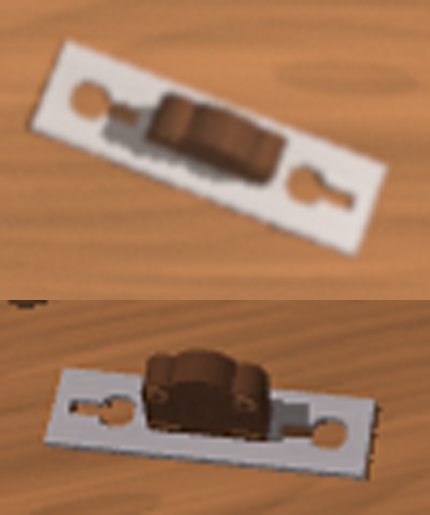

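The zoom shows both slots running to image right in the top view. Plate +x is therefore image up-left, world heading 69°, and the cornice heading is 109.2°. Both views agree within about 2 mm. I'll move above the crest.

```bash
python3 -m jog '[{"x":0.444,"y":0.8,"rz":0.54,"jaw":1},{"x":0.444,"y":0.8,"rz":0.54,"jaw":1},{"x":0.444,"y":0.8,"rz":0.54,"jaw":1},{"x":0.444,"y":0.8,"rz":0.54,"jaw":1},{"x":0.444,"y":0.8,"rz":0.54,"jaw":1},{"x":0.444,"y":0.8,"rz":0.54,"jaw":1},{"x":0.444,"y":0.8,"rz":0.54,"jaw":1},{"x":0.444,"y":0.8,"rz":0.54,"jaw":1}]' 40; python3 -m jog '[{"jaw":1},{"jaw":1},{"jaw":1}]'
cat > g.py <<'E'
from h import *
from scipy.spatial.transform import Rotation as R
import sys
x,y,z,a=map(float,sys.argv[1:5])  # target TCP, finger line angle deg
o=get_obs();M=R.from_rotvec(o['orientation']).as_matrix();th=np.degrees(np.arctan2(M[1,1],M[0,1]))
d=(a-th+90)%180-90
t=np.array([[np.cos(np.radians(a)),-np.sin(np.radians(a)),0],[-0,0,0],[0,0,-1]])
yv=np.array([np.cos(np.radians(th+d)),np.sin(np.radians(th+d)),0]);zv=np.array([0,0,-1.])
T=np.stack([np.cross(yv,zv),yv,zv],1)
print('t',o['clock'],'tcp',o['tcp_pos'].round(4),'line',th.round(2),'tilt',M[:2,2].round(4),'F',o['contact_force'].round(1),'w',round(o['grip_width'],4),'gf',o['gripper_force'],'q',o['joints'].round(2))
print('shift units',((np.array([x,y,z])-o['tcp_pos'])/.06).round(3),'turn units',(np.degrees(R.from_matrix(T@M.T).as_rotvec())/10).round(3))
E
python3 g.py .509 -.2218 .018 -21
```

```text
t 0.1 tcp [ 0.2957 -0.6062  0.2304] line -64.0 tilt [-0.0008  0.0014] F [-0.1 -0.1  0. ] w 0.0855 gf 0.0 q [ 1.01  0.48  0.02  1.56 -0.01  1.11 -0.08]
shift units [ 3.556  6.407 -3.54 ] turn units [-0.006 -0.008  4.3  ]validation failed for argument at $[0]...
validation failed for argument at $[0]...
```

```bash
python3 -m jog '[{"rx":0,"ry":0,"rz":0.54,"x":0.444,"y":0.8,"z":0,"jaw":1},{"rx":0,"ry":0,"rz":0.54,"x":0.444,"y":0.8,"z":0,"jaw":1},{"rx":0,"ry":0,"rz":0.54,"x":0.444,"y":0.8,"z":0,"jaw":1},{"rx":0,"ry":0,"rz":0.54,"x":0.444,"y":0.8,"z":0,"jaw":1},{"rx":0,"ry":0,"rz":0.54,"x":0.444,"y":0.8,"z":0,"jaw":1},{"rx":0,"ry":0,"rz":0.54,"x":0.444,"y":0.8,"z":0,"jaw":1},{"rx":0,"ry":0,"rz":0.54,"x":0.444,"y":0.8,"z":0,"jaw":1},{"rx":0,"ry":0,"rz":0.54,"x":0.444,"y":0.8,"z":0,"jaw":1}]' 40; python3 -m jog '[{"rx":0,"ry":0,"rz":0,"x":0,"y":0,"z":0,"jaw":1},{"rx":0,"ry":0,"rz":0,"x":0,"y":0,"z":0,"jaw":1},{"rx":0,"ry":0,"rz":0,"x":0,"y":0,"z":0,"jaw":1}]'
python3 g.py .509 -.2218 .018 -21
```

```text
clock: 1.1
tcp_pos: [0.5094, -0.2211, 0.2311]
orientation: [-2.583, -1.787, 0.001]
contact_force: [0.2, 0.2, -0.2]
grip_width: 0.0853
gripper_force: 0.0
clock: 1.48
tcp_pos: [0.5081, -0.2244, 0.2311]
orientation: [-2.589, -1.78, 0.001]
contact_force: [-0.0, -0.9, 0.5]
grip_width: 0.0853
gripper_force: 0.0
t 1.475 tcp [ 0.5081 -0.2244  0.2311] line -20.98 tilt [-0.0008 -0.0005] F [-0.  -0.9  0.5] w 0.0853 gf 0.0 q [ 0.54  0.3  -0.29  1.83  0.1   1.03 -0.16]
shift units [ 0.015  0.043 -3.551] turn units [ 0.003 -0.005 -0.002]
```

```bash
python3 -m jog '[{"rx":0,"ry":0,"rz":0,"x":0.015,"y":0.04,"z":-0.8,"jaw":1},{"rx":0,"ry":0,"rz":0,"x":0,"y":0,"z":-0.8,"jaw":1},{"rx":0,"ry":0,"rz":0,"x":0,"y":0,"z":-0.8,"jaw":1},{"rx":0,"ry":0,"rz":0,"x":0,"y":0,"z":-0.55,"jaw":1},{"rx":0,"ry":0,"rz":0,"x":0,"y":0,"z":-0.35,"jaw":1},{"rx":0,"ry":0,"rz":0,"x":0,"y":0,"z":-0.25,"jaw":1},{"rx":0,"ry":0,"rz":0,"x":0,"y":0,"z":0,"jaw":1},{"rx":0,"ry":0,"rz":0,"x":0,"y":0,"z":0,"jaw":1}]'
python3 g.py .509 -.2218 .018 -21
```

```text
clock: 2.48
tcp_pos: [0.5105, -0.2208, 0.0191]
orientation: [2.585, 1.782, 0.001]
contact_force: [0.1, -0.2, -0.7]
grip_width: 0.0853
gripper_force: 0.0
t 2.475 tcp [ 0.5105 -0.2208  0.0191] line -20.83 tilt [ 0.0013 -0.0006] F [ 0.1 -0.2 -0.7] w 0.0853 gf 0.0 q [ 0.48  0.58 -0.24  1.98  0.23  0.6  -0.27]
shift units [-0.025 -0.016 -0.019] turn units [ 0.003  0.007 -0.017]
```

```bash
python3 -m jog '[{"rx":0,"ry":0,"rz":0,"x":-0.02,"y":-0.01,"z":0,"jaw":-1},{"rx":0,"ry":0,"rz":0,"x":0,"y":0,"z":0,"jaw":-1},{"rx":0,"ry":0,"rz":0,"x":0,"y":0,"z":0,"jaw":-1},{"rx":0,"ry":0,"rz":0,"x":0,"y":0,"z":0,"jaw":-1},{"rx":0,"ry":0,"rz":0,"x":0,"y":0,"z":0,"jaw":-1},{"rx":0,"ry":0,"rz":0,"x":0,"y":0,"z":0,"jaw":-1},{"rx":0,"ry":0,"rz":0,"x":0,"y":0,"z":0,"jaw":-1},{"rx":0,"ry":0,"rz":0,"x":0,"y":0,"z":0,"jaw":-1}]' 70
python3 g.py .509 -.2218 .018 -21
```

```text
clock: 3.48
tcp_pos: [0.509, -0.221, 0.0187]
orientation: [2.586, 1.784, 0.001]
contact_force: [-0.1, 0.3, 5.1]
grip_width: 0.0209
gripper_force: 68.9
t 3.475 tcp [ 0.509  -0.221   0.0187] line -20.8 tilt [ 0.0006 -0.0003] F [-0.1  0.3  5.1] w 0.0209 gf 68.94348531961441 q [ 0.48  0.58 -0.24  1.98  0.23  0.6  -0.27]
shift units [-0.001 -0.013 -0.011] turn units [ 0.001  0.003 -0.02 ]
```

```bash
python3 -m jog '[{"rx":0,"ry":0,"rz":0,"x":0,"y":0,"z":0.4,"jaw":-1},{"rx":0,"ry":0,"rz":0,"x":0,"y":0,"z":0.7,"jaw":-1},{"rx":0,"ry":0,"rz":0,"x":0,"y":0,"z":0.7,"jaw":-1},{"rx":0,"ry":0,"rz":0,"x":0,"y":0,"z":0.7,"jaw":-1}]'
python3 -m jog '[{"rx":0,"ry":0,"rz":0.5,"x":0,"y":0.6,"z":0,"jaw":-1},{"rx":0,"ry":0,"rz":0.5,"x":0,"y":0.9,"z":0,"jaw":-1},{"rx":0,"ry":0,"rz":0.5,"x":0,"y":0.9,"z":0,"jaw":-1},{"rx":0,"ry":0,"rz":0.5,"x":0,"y":0.9,"z":0,"jaw":-1},{"rx":0,"ry":0,"rz":0.5,"x":0,"y":0.9,"z":0,"jaw":-1},{"rx":0,"ry":0,"rz":0.5,"x":0,"y":0.9,"z":0,"jaw":-1},{"rx":0,"ry":0,"rz":0.5,"x":0,"y":0.9,"z":0,"jaw":-1},{"rx":0,"ry":0,"rz":0.5,"x":0,"y":0.6,"z":0,"jaw":-1}]'
python3 g.py .5053 .2089 .09 19.2
```

```text
clock: 3.98
tcp_pos: [0.5076, -0.2206, 0.1685]
orientation: [-2.584, -1.783, 0.002]
contact_force: [0.7, 0.4, -3.5]
grip_width: 0.0212
gripper_force: 69.5
clock: 4.97
tcp_pos: [0.5063, 0.1787, 0.1668]
orientation: [-1.808, -2.566, 0.002]
contact_force: [-0.6, 0.0, -3.6]
grip_width: 0.0216
gripper_force: 69.6
t 4.975 tcp [0.5063 0.1787 0.1668] line 19.67 tilt [-0.0028  0.0006] F [-0.6  0.  -3.6] w 0.0216 gf 69.57505345344543 q [ 0.02  0.39 -0.59  1.92  0.26  0.92 -0.35]
shift units [-0.016  0.503 -1.281] turn units [-0.003 -0.016 -0.047]
```

```bash
python3 -m jog '[{"rx":0,"ry":0,"rz":-0.04,"x":-0.01,"y":0.5,"z":-0.4,"jaw":-1},{"rx":0,"ry":0,"rz":0,"x":0,"y":0,"z":-0.5,"jaw":-1},{"rx":0,"ry":0,"rz":0,"x":0,"y":0,"z":-0.38,"jaw":-1},{"rx":0,"ry":0,"rz":0,"x":0,"y":0,"z":0,"jaw":-1},{"rx":0,"ry":0,"rz":0,"x":0,"y":0,"z":0,"jaw":-1}]'
python3 g.py .5053 .2089 .09 19.2
cat > b.py <<'E'
from h import *
import sys
zt=float(sys.argv[1])  # plate top height
for n in('top','scene'):
    im=save(n,n+sys.argv[2]+'.png');h=cv2.cvtColor(im,cv2.COLOR_BGR2HSV)
    c=proj(n,[.505,.209,zt])[0].astype(int)
    m=np.zeros(im.shape[:2],np.uint8);x0,x1,y0,y1=c[0]-75,c[0]+75,c[1]-55,c[1]+55
    m[y0:y1,x0:x1]=((h[...,1]<60)&(h[...,2]>110))[y0:y1,x0:x1]
    W=[onz(n,u,v,zt)[:2] for v,u in np.argwhere(m)]
    r_=cv2.minAreaRect(np.array(W,np.float32));print(n,len(W),r_)
a=[cv2.resize(cv2.imread(f'pics/{n}{sys.argv[2]}.png')[y:y+100,x:x+160],None,fx=4,fy=3,interpolation=cv2.INTER_CUBIC) for n,x,y in(('top',120,210),('scene',355,155))]
cv2.imwrite('pics/v'+sys.argv[2]+'.png',np.vstack(a))
E
python3 b.py .0765 1
```

```text
clock: 5.6
tcp_pos: [0.5077, 0.2056, 0.0916]
orientation: [-1.827, -2.555, 0.0]
contact_force: [0.2, -0.1, -2.5]
grip_width: 0.0214
gripper_force: 69.5
t 5.6 tcp [0.5077 0.2056 0.0916] line 18.86 tilt [-0.0005  0.0003] F [ 0.2 -0.1 -2.5] w 0.0214 gf 69.47753995656967 q [-0.07  0.5  -0.54  1.95  0.36  0.78 -0.49]
shift units [-0.04   0.055 -0.027] turn units [-0.002 -0.003  0.034]Traceback (most recent call last):
  File "b.py", line 9, in <module>
    W=[onz(n,u,v,zt)[:2] for v,u in np.argwhere(m)]
       ~~~^^^^^^^^^^
  File "h.py", line 9, in onz
    o,d=ray(name,u,v); return o+d*(z-o[2])/d[2]
        ~~~^^^^^^^^^^
  File "h.py", line 4, in ray
    c=camera_params(name);K=np.array([[c['fx'],0,c['cx']],[0,c['fy'],c['cy']],[0,0,1.]])
ValueError: time passes only in moves, steps and waits
```

```bash
sed -i '2a import functools; camera_params=functools.cache(camera_params)' h.py; python3 b.py .0765 1; python3 g.py .5053 .2089 .09 19.2
```

```text
top 6542 ((0.5114142894744873, 0.23461447656154633), (0.25464820861816406, 0.32494601607322693), 1.4603585004806519)
scene 474 ((0.45947960019111633, 0.2341068685054779), (0.10794251412153244, 0.30398645997047424), 45.47303009033203)
t 5.75 tcp [0.5086 0.2054 0.0924] line 18.8 tilt [0.0015 0.0007] F [ 0.7 -0.4 -4.1] w 0.0214 gf 69.47689712047577 q [-0.07  0.5  -0.54  1.95  0.36  0.78 -0.49]
shift units [-0.055  0.058 -0.041] turn units [-0.004  0.009  0.04 ]
```

View pics/v1.png

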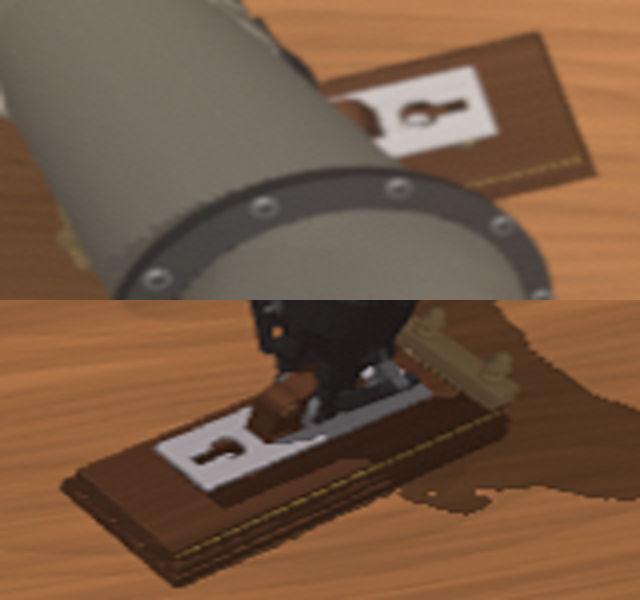

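The top view shows the plate's tail edge from about (239,232) to (244,255), with the screw a head partly visible in the tail hole. The scene view shows the tail corners at about (394,203) and (407,218). I'll measure from the tail.

```bash
cat > c.py <<'E'
from h import *
import sys
zt=float(sys.argv[1]);k=sys.argv[2]
a=np.radians(109.2);ex=np.array([np.cos(a),np.sin(a)]);ey=np.array([-ex[1],ex[0]])
S={'top':(np.array([.52367,.15536]),np.array([.48106,.27781])),'scene':(np.array([.52479,.15327]),np.array([.48224,.2758]))}
for n,(x0,y0,x1,y1) in(('top',(219,225,252,265)),('scene',(385,185,419,222))):
    im=cv2.imread(f'pics/{n}{k}.png');h=cv2.cvtColor(im,cv2.COLOR_BGR2HSV)
    m=np.zeros(im.shape[:2],np.uint8);m[y0:y1,x0:x1]=((h[...,1]<70)&(h[...,2]>110))[y0:y1,x0:x1]
    _,L,st,_=cv2.connectedComponentsWithStats(m);i=1+np.argmax(st[1:,4])
    W=np.array([onz(n,u,v,zt)[:2] for v,u in np.argwhere(L==i)]);mid=sum(S[n])/2
    P=np.stack([(W-mid)@ex,(W-mid)@ey],1)
    x=P[:,0];lo=np.percentile(x,2);b=np.arange(x.min()+.006,x.min()+.034,.004)
    mids=[((q:=P[(x>=t)&(x<t+.004),1]).min()+q.max())/2 for t in b];wd=[np.ptp(P[(x>=t)&(x<t+.004),1]) for t in b]
    f=np.polyfit(b+.002,mids,1)
    yb=np.arange(-.018,.019,.006)+np.mean(mids);te=[P[abs(P[:,1]-t)<.003,0].min() for t in yb]
    print(n,st[i,4],'tail x',np.mean(te).round(4),'=> crest x',(np.mean(te)+.097).round(4),'y at tail/hole_a',np.polyval(f,[-.104,-.065]).round(4),'side slope',f[0].round(3),'tail slope',np.polyfit(yb,te,1)[0].round(3),'w',np.mean(wd).round(4),'rect',cv2.minAreaRect(P.astype(np.float32)))
E
python3 c.py .0778 1
```

```text
top 538 tail x -0.1105 => crest x -0.0135 y at tail/hole_a [-0.0005 -0.0015] side slope -0.024 tail slope -0.001 w 0.0562 rect ((-0.08142919838428497, -0.0006544105708599091), (0.05804653465747833, 0.060281120240688324), 88.32869720458984)
scene 350 tail x -0.1091 => crest x -0.0121 y at tail/hole_a [ 0.0001 -0.0006] side slope -0.02 tail slope -0.042 w 0.0536 rect ((-0.07012031972408295, -0.0001256205141544342), (0.05520797520875931, 0.07956996560096741), 89.8620376586914)
```

```bash
python3 -m jog '[{"rx":0,"ry":0,"rz":0.06,"x":-0.045,"y":0.072,"z":0,"jaw":-1},{"rx":0,"ry":0,"rz":0,"x":0,"y":0,"z":0,"jaw":-1},{"rx":0,"ry":0,"rz":0,"x":0,"y":0,"z":-0.1,"jaw":-1},{"rx":0,"ry":0,"rz":0,"x":0,"y":0,"z":-0.08,"jaw":-1},{"rx":0,"ry":0,"rz":0,"x":0,"y":0,"z":0,"jaw":-1}]'
python3 g.py .5053 .2089 .064 19.2; python3 b.py .067 2 >/dev/null;python3 c.py .067 2
```

```text
clock: 6.38
tcp_pos: [0.505, 0.2091, 0.08]
orientation: [-1.815, -2.563, 0.002]
contact_force: [0.5, -0.7, -4.4]
grip_width: 0.0212
gripper_force: 69.6
t 6.375 tcp [0.505  0.2091 0.08  ] line 19.39 tilt [-0.0012 -0.0006] F [ 0.5 -0.7 -4.4] w 0.0212 gf 69.63553637266159 q [-0.09  0.52 -0.53  1.96  0.37  0.76 -0.5 ]
shift units [ 0.005 -0.003 -0.267] turn units [ 0.003 -0.007 -0.019]
top 530 tail x -0.1066 => crest x -0.0096 y at tail/hole_a [0.0012 0.0004] side slope -0.022 tail slope -0.016 w 0.0563 rect ((-0.07817670702934265, 0.0005918480455875397), (0.05790340527892113, 0.05820104852318764), 88.99932098388672)
scene 348 tail x -0.1048 => crest x -0.0078 y at tail/hole_a [0.0006 0.0003] side slope -0.006 tail slope -0.043 w 0.0537 rect ((-0.06641864776611328, 0.0005388297140598297), (0.07832490652799606, 0.05538354068994522), 0.4702255427837372)
```

View pics/v2.png

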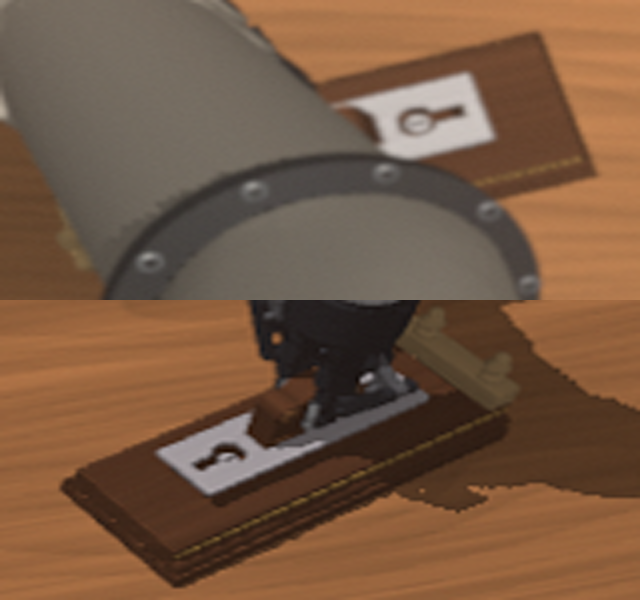

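The tail hole in the top view, at crop (420,121), now shows the screw head centred, and the scene view agrees. I'll lower.

```bash
python3 -m jog '[{"rx":0,"ry":0,"rz":0,"x":0,"y":0.015,"z":-0.06,"jaw":-1},{"rx":0,"ry":0,"rz":0,"x":0,"y":0,"z":-0.06,"jaw":-1},{"rx":0,"ry":0,"rz":0,"x":0,"y":0,"z":-0.06,"jaw":-1},{"rx":0,"ry":0,"rz":0,"x":0,"y":0,"z":-0.06,"jaw":-1},{"rx":0,"ry":0,"rz":0,"x":0,"y":0,"z":0,"jaw":-1},{"rx":0,"ry":0,"rz":0,"x":0,"y":0,"z":0,"jaw":-1}]'
python3 g.py .5053 .2089 .064 19.2
```

```text
clock: 7.22
tcp_pos: [0.5054, 0.2103, 0.0663]
orientation: [-1.816, -2.564, 0.0]
contact_force: [-1.6, 0.3, -2.3]
grip_width: 0.0213
gripper_force: 69.7
t 7.225 tcp [0.5054 0.2103 0.0663] line 19.39 tilt [-0.0001 -0.0001] F [-1.6  0.3 -2.3] w 0.0213 gf 69.70411956310272 q [-0.1   0.54 -0.52  1.96  0.39  0.74 -0.52]
shift units [-0.001 -0.023 -0.039] turn units [ 0.001 -0.001 -0.019]
```

```bash
python3 -m jog '[{"rx":0,"ry":0,"rz":0,"x":0,"y":0,"z":-0.02,"jaw":-1},{"rx":0,"ry":0,"rz":0,"x":0,"y":0,"z":-0.02,"jaw":-1},{"rx":0,"ry":0,"rz":0,"x":0,"y":0,"z":0,"jaw":-1},{"rx":0,"ry":0,"rz":0,"x":0,"y":0,"z":0,"jaw":-1}]'
python3 g.py .5053 .2089 .064 19.2;python3 -m jog '[{"rx":0,"ry":0,"rz":0,"x":0,"y":0,"z":-0.02,"jaw":-1},{"rx":0,"ry":0,"rz":0,"x":0,"y":0,"z":0,"jaw":-1},{"rx":0,"ry":0,"rz":0,"x":0,"y":0,"z":0,"jaw":-1}]'
python3 g.py .5053 .2089 .064 19.2
```

```text
clock: 7.72
tcp_pos: [0.5054, 0.2103, 0.0639]
orientation: [-1.815, -2.564, -0.0]
contact_force: [-1.7, -0.1, -2.3]
grip_width: 0.0211
gripper_force: 69.7
t 7.725 tcp [0.5054 0.2103 0.0639] line 19.39 tilt [-0.  0.] F [-1.7 -0.1 -2.3] w 0.0211 gf 69.73677277565002 q [-0.1   0.54 -0.52  1.97  0.39  0.73 -0.52]
shift units [-0.002 -0.024  0.001] turn units [-0.    -0.    -0.019]
clock: 8.1
tcp_pos: [0.5055, 0.2103, 0.0636]
orientation: [1.815, 2.563, -0.0]
contact_force: [-3.8, -1.7, 7.0]
grip_width: 0.0213
gripper_force: 71.1
t 8.1 tcp [0.5055 0.2103 0.0636] line 19.39 tilt [ 0.0004 -0.0005] F [-3.8 -1.7  7. ] w 0.0213 gf 71.06962233781815 q [-0.1   0.54 -0.52  1.97  0.4   0.73 -0.52]
shift units [-0.003 -0.024  0.006] turn units [ 0.003  0.002 -0.019]
```

Seated flat: contact force is up and z is at the expected height. Now I'll slide along the cornice.

```bash
python3 -m jog '[{"rx":0,"ry":0,"rz":0,"x":-0.022,"y":0.063,"z":0.01,"jaw":-1},{"rx":0,"ry":0,"rz":0,"x":-0.022,"y":0.063,"z":0,"jaw":-1},{"rx":0,"ry":0,"rz":0,"x":-0.022,"y":0.063,"z":0,"jaw":-1},{"rx":0,"ry":0,"rz":0,"x":-0.022,"y":0.063,"z":0,"jaw":-1},{"rx":0,"ry":0,"rz":0,"x":-0.022,"y":0.063,"z":0,"jaw":-1},{"rx":0,"ry":0,"rz":0,"x":-0.022,"y":0.063,"z":0,"jaw":-1},{"rx":0,"ry":0,"rz":0,"x":0,"y":0,"z":0,"jaw":-1},{"rx":0,"ry":0,"rz":0,"x":0,"y":0,"z":0,"jaw":-1}]'
python3 g.py .4974 .2316 .064 19.2; python3 b.py .05 3 >/dev/null;python3 c.py .05 3
```

```text
clock: 9.1
tcp_pos: [0.4979, 0.2337, 0.0636]
orientation: [1.815, 2.564, 0.002]
contact_force: [1.6, -1.7, 5.0]
grip_width: 0.0212
gripper_force: 70.7
t 9.1 tcp [0.4979 0.2337 0.0636] line 19.42 tilt [0.0009 0.001 ] F [ 1.6 -1.7  5. ] w 0.0212 gf 70.7072576880455 q [-0.14  0.55 -0.52  1.96  0.4   0.73 -0.56]
shift units [-0.008 -0.035  0.006] turn units [-0.006  0.005 -0.022]
top 316 tail x -0.0812 => crest x 0.0158 y at tail/hole_a [-0.0211  0.001 ] side slope 0.565 tail slope -0.028 w 0.0495 rect ((-0.06305880844593048, -0.0008260495960712433), (0.037728436291217804, 0.05714691802859306), 0.7795917987823486)
scene 230 tail x -0.0796 => crest x 0.0174 y at tail/hole_a [-0.0145  0.0006] side slope 0.387 tail slope -0.039 w 0.0478 rect ((-0.04837959259748459, 0.0002802051603794098), (0.06207837909460068, 0.054856594651937485), 2.241779088973999)
```

View pics/v3.png

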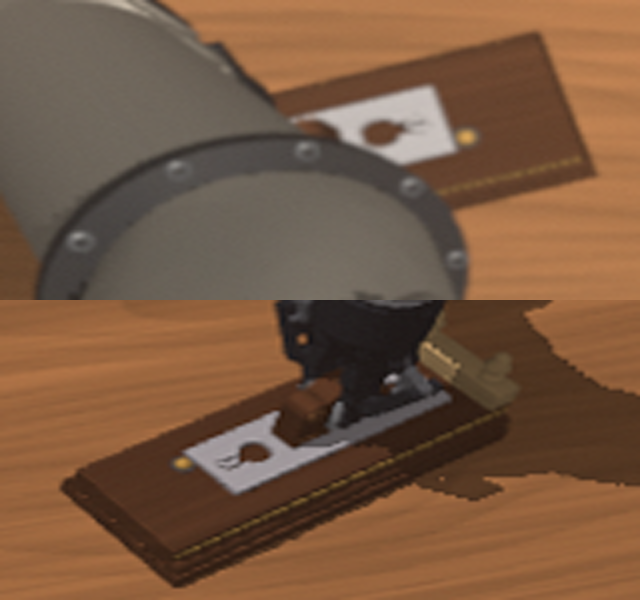

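Both views show the brass catch clear behind the tail edge, at crop (467,136) top and (182,463) scene. I'll nudge 1 mm further, release and retreat.

```bash
python3 -m jog '[{"rx":0,"ry":0,"rz":0,"x":-0.004,"y":0.013,"z":0.006,"jaw":-1},{"rx":0,"ry":0,"rz":0,"x":0,"y":0,"z":0,"jaw":-1},{"rx":0,"ry":0,"rz":0,"x":0,"y":0,"z":0,"jaw":1},{"rx":0,"ry":0,"rz":0,"x":0,"y":0,"z":0,"jaw":1},{"rx":0,"ry":0,"rz":0,"x":0,"y":0,"z":0,"jaw":1},{"rx":0,"ry":0,"rz":0,"x":0,"y":0,"z":0,"jaw":1},{"rx":0,"ry":0,"rz":0,"x":0,"y":0,"z":0,"jaw":1},{"rx":0,"ry":0,"rz":0,"x":0,"y":0,"z":0,"jaw":1}]'
python3 -m jog '[{"rx":0,"ry":0,"rz":0,"x":0,"y":0,"z":0.3,"jaw":1},{"rx":0,"ry":0,"rz":0,"x":0,"y":0,"z":0.7,"jaw":1},{"rx":0,"ry":0,"rz":0,"x":0,"y":0,"z":0.8,"jaw":1},{"rx":0,"ry":0,"rz":0,"x":0,"y":-0.8,"z":0.5,"jaw":1},{"rx":0,"ry":0,"rz":0,"x":0,"y":-0.9,"z":0,"jaw":1},{"rx":0,"ry":0,"rz":0,"x":0,"y":-0.9,"z":0,"jaw":1},{"rx":0,"ry":0,"rz":0,"x":0,"y":-0.9,"z":0,"jaw":1},{"rx":0,"ry":0,"rz":0,"x":0,"y":-0.9,"z":0,"jaw":1}]'
python3 -m jog '[{"rx":0,"ry":0,"rz":0,"x":0,"y":0,"z":0,"jaw":1},{"rx":0,"ry":0,"rz":0,"x":0,"y":0,"z":0,"jaw":1}]'
python3 b.py .05 4;python3 c.py .05 4
```

```text
clock: 10.2
tcp_pos: [0.4973, 0.2338, 0.0637]
orientation: [-1.815, -2.564, -0.0]
contact_force: [0.5, -0.0, 0.1]
grip_width: 0.0851
gripper_force: 0.0
clock: 11.2
tcp_pos: [0.4974, -0.0318, 0.2032]
orientation: [1.814, 2.563, 0.002]
contact_force: [0.9, 0.4, -0.9]
grip_width: 0.0854
gripper_force: 0.0
clock: 11.45
tcp_pos: [0.4974, -0.0296, 0.2026]
orientation: [1.815, 2.563, 0.002]
contact_force: [0.2, 0.1, 0.3]
grip_width: 0.0852
gripper_force: 0.0
top 1876 ((0.5450000762939453, 0.18391649425029755), (0.16627995669841766, 0.3113430440425873), 9.041394233703613)
scene 133 ((0.42797547578811646, 0.18661829829216003), (0.3140779733657837, 0.05617609620094299), 70.8556137084961)
top 216 tail x -0.0771 => crest x 0.0199 y at tail/hole_a [-0.0367 -0.0015] side slope 0.904 tail slope 0.013 w 0.0372 rect ((-0.06163658946752548, -0.0011003129184246063), (0.05094651132822037, 0.032097458839416504), 89.00003814697266)Traceback (most recent call last):
  File "c.py", line 9, in <module>
    _,L,st,_=cv2.connectedComponentsWithStats(m);i=1+np.argmax(st[1:,4])
                                                     ~~~~~~~~~^^^^^^^^^^
    return _wrapfunc(a, 'argmax', axis=axis, out=out, **kwds)
    return bound(*args, **kwds)
ValueError: attempt to get argmax of an empty sequence
```

View pics/v4.png

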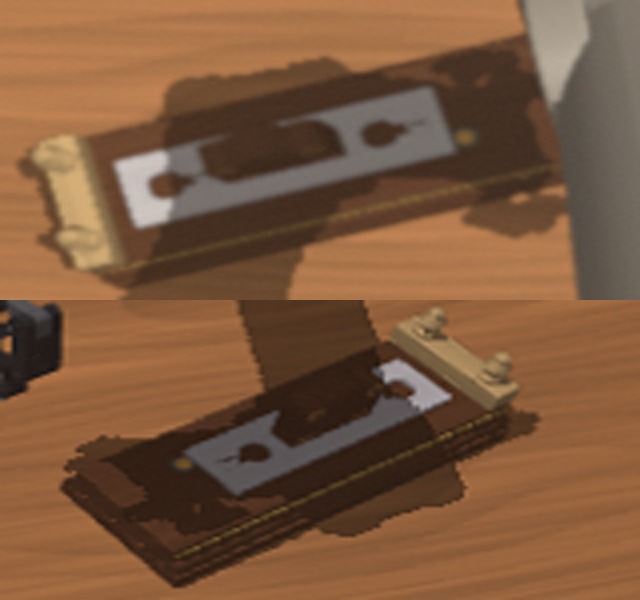

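The whole plate is visible, in the arm's shadow. The catch stays clear of the tail edge at crop (467,136) in the top view, and the plate lies parallel to the rail. One last measurement over the whole plate.

```bash
python3 - <<'E'
from h import *
a=np.radians(109.2);ex=np.array([np.cos(a),np.sin(a)]);ey=np.array([-ex[1],ex[0]])
M={'top':np.array([.502365,.216585]),'scene':np.array([.503515,.214535])}
for n,(x0,y0,x1,y1) in(('top',(146,237,236,289)),('scene',(398,173,470,222))):
    im=cv2.imread(f'pics/{n}4.png');h=cv2.cvtColor(im,cv2.COLOR_BGR2HSV)
    m=np.zeros(im.shape[:2],np.uint8);m[y0:y1,x0:x1]=((h[...,1]<70)&(h[...,2]>70))[y0:y1,x0:x1]
    W=np.array([onz(n,u,v,.05)[:2] for v,u in np.argwhere(m)])-M[n]
    print(n,len(W),cv2.minAreaRect(np.stack([W@ex,W@ey],1).astype(np.float32)))
E
python3 g.py .4974 -.03 .2 19.2
```

```text
top 1390 ((0.017874881625175476, -0.00031391531229019165), (0.19726575911045074, 0.05717717856168747), 0.19762396812438965)
scene 748 ((0.018410325050354004, -0.00047708675265312195), (0.05651635304093361, 0.19768506288528442), 89.86952209472656)
t 11.55 tcp [ 0.4975 -0.0286  0.2023] line 19.54 tilt [0.0008 0.0006] F [-0.2  0.6  0.1] w 0.0855 gf 0.0 q [ 0.39  0.26 -0.53  1.97  0.16  0.94  0.12]
shift units [-0.001 -0.024 -0.038] turn units [-0.003  0.005 -0.034]
```

Crest x ≈ +18 mm, y ≈ 0 and parallel to the cornice, all within tolerance.

```bash
python3 -c "
from bench import r
print(r.hand_in())"
```

```text
the job is handed in; nothing more can be done
None
```

The crest is on both screws and slid home (about 18 mm past the cornice's middle, limits 14–21), with the brass catch visible clear of the plate's tail; I let go and handed the job in at about 12 s without going near the bystanders, and no verdict came back.

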